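# Find the socket that fits the clamp nut of the leaf die

## Task

Slide the leaf-forming die between the guide rails until it is home against the end stop, so that it cannot turn. Then try the deep sockets from the cork mat on its clamp nut: only one fits, and any that does not go on is stood upright again on the mat or the bench. Finish with the right socket upright and fully down over the nut, still firmly gripped by its hexagonal collar (do not let go), and leave the other things on the bench where they are.

Things in the scene. Friction and masses are not known exactly. Their poses are not given: they have to be found in the camera images.
- die: Loose leaf-forming die, 0.75 kg +-20%: two aluminium plates, lower 100 (x) x 90 (y) x 14 mm, upper 100 x 68 x 11 mm, copper leaf edges between them, clamped by a stud, washer and hex nut in the very middle. Origin: centre of its underside. x points to the end stop, square to the plates' 90 mm faces; z up.
- nut_seat (a point): Centre of the nut's underside, on the washer (34 mm wide), 27.5 mm above the die's origin; axes as the die's. The nut does not turn: 22 mm across flats, one pair square to x (others 60 deg round), 14 mm high, top 3 mm chamfered; the 13 mm stud sticks out 6 mm above. The rim of a fully seated socket rests on the washer, at this height.
- die_rear (a point): Middle of the die's rear face (towards the robot, away from the stop), where to push it: 50 mm behind the die's centre, 12.5 mm above the bench; the face is 25 mm high, square to x. Axes as the die's.
- nest_home (a point): Where the die's origin comes to lie when home. Fixed steel rails and end stop, 14 mm high, on the bench: the stop's face 50 mm ahead (+x), rails along x 49 mm either side, from the stop to 25 mm behind this point, then flared outwards over 30 mm more. The die slides in along +x with 4 mm play either side; z up.
- socket_a_hex (a point): One of three like-looking black deep sockets, mouth down, in any order; 76 mm tall, 0.24 kg. Round barrel 32 mm wide, 44 mm high, hollow; above it a hex collar 32 mm across flats, 32 mm high. Point: centre of the collar, on the axis, 60 mm above the mouth rim, 16 below the top; z up, x square to a pair of collar flats (others 60 deg round). The mouth's flats are parallel to the collar's.
- socket_b_hex (a point): One of three like-looking black deep sockets, mouth down, in any order; 76 mm tall, 0.24 kg. Round barrel 32 mm wide, 44 mm high, hollow; above it a hex collar 32 mm across flats, 32 mm high. Point: centre of the collar, on the axis, 60 mm above the mouth rim, 16 below the top; z up, x square to a pair of collar flats (others 60 deg round). The mouth's flats are parallel to the collar's.
- socket_c_hex (a point): One of three like-looking black deep sockets, mouth down, in any order; 76 mm tall, 0.24 kg. Round barrel 32 mm wide, 44 mm high, hollow; above it a hex collar 32 mm across flats, 32 mm high. Point: centre of the collar, on the axis, 60 mm above the mouth rim, 16 below the top; z up, x square to a pair of collar flats (others 60 deg round). The mouth's flats are parallel to the collar's.
- cork_mat: Fixed cork mat, 300 (x) x 130 (y) x 3 mm, origin at the centre of its underside. The three sockets stand on it in a row along x, some 90 mm apart. Their hex mouths, 44 mm deep, differ: 24 mm across flats drops over the nut; 19.5 and 17 mm stop on top of it, 13 to 14 mm higher. Which socket is which can only be found by trying.
- pendant: Bystander: flat copper oak-leaf pendant, about 60 x 30 x 4 mm, on the cork mat; origin at the centre of its underside.
- stone_ring: Bystander: copper finger ring with a green stone, lying flat on the cork mat, about 40 x 24 x 11 mm; origin at the centre of the hoop's underside.
- bench_block: Bystander: dark steel block, 100 x 100 x 22 mm, on the robot's right; origin at the centre of its underside.
- paint_jar: Bystander: small amber jar with white cap, 48 mm across, 55 mm tall, beyond the work; origin at the centre of its underside.
- paper_cup: Bystander: white paper cup, 72 mm across, 85 mm tall, on the left beyond the mat; origin at the centre of its underside.
- hammer: Bystander: hammer lying on the far right, head towards the robot, about 280 mm long; origin near its middle, on the bench.
- brush: Bystander: brush lying on the left, near the robot; origin near its middle, on the bench.
Not all that is in view belongs to the job. What is shaped like the part that bears socket_a_hex but red is not meant. What is shaped like the part that bears socket_b_hex but yellow is not meant.

How it is judged (in metres and radians):
On the way, in this order (a step that is already met when the one before it is completed fails the run):
1. the die is home: against the end stop, between the rails, flat on the bench (x of nut_seat in the frame of nest_home between -0.005 and 0.003 m and y of nut_seat in the frame of nest_home between -0.006 and 0.006 m and angle between the x axis of nut_seat and the x axis of nest_home, either way round below 0.1 rad and angle between nut_seat's own z axis and vertical below 0.05 rad and height (world z) of nut_seat below 0.031 m), for 0.2 s.
2. a socket is picked up, clear of the bench (height (world z) of any of socket_a_hex, socket_b_hex, socket_c_hex above 0.085 m), for 0.1 s.
At the end, for the whole second after the job is handed in: Die home (within 8 mm of the stop, 6 mm sideways, 6 deg, flat). One socket on the nut's axis (4 mm), upright (4.5 deg), rim within 3 mm of the washer, at rest, gripped (over 5 N, within 30 mm of the collar's centre). The other two stand upright (6 deg) on mat or bench, at rest (x of nut_seat in the frame of nest_home between -0.008 and 0.003 m and y of nut_seat in the frame of nest_home between -0.006 and 0.006 m and angle between the x axis of nut_seat and the x axis of nest_home, either way round below 0.1 rad and angle between nut_seat's own z axis and vertical below 0.05 rad and height (world z) of nut_seat below 0.031 m and ((horizontal distance between socket_a_hex and nut_seat below 0.004 m and z of socket_a_hex in the frame of nut_seat between 0.056 and 0.063 m and angle between socket_a_hex's own z axis and vertical below 0.08 rad and contact force between the fingers and socket_a above 5 N and distance between the grasp point and socket_a_hex below 0.03 m and linear speed of each of socket_a, socket_b, socket_c below 0.02 m/s and angle between each of socket_b_hex, socket_c_hex's own z axis and vertical below 0.1 rad and height (world z) of socket_b_hex between 0.057 and 0.068 m and height (world z) of socket_c_hex between 0.057 and 0.068 m) or (horizontal distance between socket_b_hex and nut_seat below 0.004 m and z of socket_b_hex in the frame of nut_seat between 0.056 and 0.063 m and angle between socket_b_hex's own z axis and vertical below 0.08 rad and contact force between the fingers and socket_b above 5 N and distance between the grasp point and socket_b_hex below 0.03 m and linear speed of each of socket_b, socket_a, socket_c below 0.02 m/s and angle between each of socket_a_hex, socket_c_hex's own z axis and vertical below 0.1 rad and height (world z) of socket_a_hex between 0.057 and 0.068 m and height (world z) of socket_c_hex between 0.057 and 0.068 m) or (horizontal distance between socket_c_hex and nut_seat below 0.004 m and z of socket_c_hex in the frame of nut_seat between 0.056 and 0.063 m and angle between socket_c_hex's own z axis and vertical below 0.08 rad and contact force between the fingers and socket_c above 5 N and distance between the grasp point and socket_c_hex below 0.03 m and linear speed of each of socket_c, socket_a, socket_b below 0.02 m/s and angle between each of socket_a_hex, socket_b_hex's own z axis and vertical below 0.1 rad and height (world z) of socket_a_hex between 0.057 and 0.068 m and height (world z) of socket_b_hex between 0.057 and 0.068 m))); the arm keeps its last pose, push and grip.
It fails at once if a bystander is moved by more than 30 mm (distance of any of pendant, stone_ring, bench_block, paint_jar, paper_cup, hammer, brush from where it was at the start of the episode above 0.03 m).
It fails at once if the die is tipped up (angle between nut_seat's own z axis and vertical above 0.2 rad).
It also fails if it takes over 72 s, if anything falls off the work surface, if the arm or the gripper's body presses on something with over 40 N, if the wrist force passes 120 N, or if a joint passes its speed limit or range.

## Robot

A 6-joint arm with a two-finger parallel gripper is mounted at the origin on the work surface. World frame = base frame: x ahead of the robot, y to its left, z up, the work surface at z = 0. Lengths are in m, angles in degrees, forces in N, time in s.
With the tool pointing down it reaches from about 0.35 to 0.875 m from the base axis. Payload 4.2 kg.
Tool frame: the origin (TCP) lies midway between the tips of the shut fingers; the grasp point (between the pads) lies 19 mm behind it; z points along the fingers, y is the line along which they close (so a half turn about z gives the same grasp; the last joint's range is limited). The gripper opens to 87 mm and grips with 3 to 60 N. Pads are 19 mm wide; open, the fingers measure 117 mm over their backs; the gripper's body (75 mm by 190 mm) begins 51 mm behind the grasp point.
Start: joints at [91.593, 22.042, 0.453, 0, -68.411, -14.817], TCP at [0.143, 0.608, 0.223] pointing down, gripper open.
Joint ranges: [-179.83, 179.83], [-69.29, 118.12], [-61.27, 80.66], [-181.25, 117.63], [-171.15, -9.14], [-177.46, 177.46]. Speed limits (degrees/s): [159.86, 159.86, 180, 180, 180, 180].

## Interface

Orientations are given as [roll, pitch, yaw] about the fixed x, y, z axes, in that order (R = Rz(yaw) Ry(pitch) Rx(roll)).
In Python, from workcell import env gives the robot as it stands. The module is installed in compiled form; this text tells all that it offers. Calls block until the motion is done:
- env.goto(position, orientation): joint-space move of the TCP to a pose.
- env.move_straight(position, rotation=None, rate=0.15, force_limit=None): straight line of the TCP; rotation=None keeps the orientation; rate is the mean speed in m/s. With force_limit (N) it stops when the force on the tool has changed by that much, and returns True; else False.
- env.set_joints(angles): joint-space move.
- env.gripper_to(opening, grasp_force=None): opening from 0.0 (shut) to 1.0 (fully open); grasp_force is the grip in N (None keeps the last); returns when the fingers have stopped.
- env.dwell(seconds).
- env.inverse_kinematics(position, orientation): joint angles nearest the present ones, or None.
- env.read_state(): the state.
- env.grab_frame(name): name is "side" or "top"; returns a dict with "image" (420x560x3 uint8, blue, green, red), "fx", "fy", "cx", "cy" (pixels), "D" ([k1, k2, p1, p2, k3] as OpenCV has them; the pictures are not rectified), "position" and "orientation" of the camera in the world. Camera axes: x right, y up, looking along -z (the intrinsics and any distortion apply to the point x, -y, -z); pixel columns grow to the right and rows downward; lengths in m; the calibration is good to about 2 mm. A picture is of the moment at which its call begins. There is no depth.
A pose or a line that the arm cannot do raises env.Unreachable and nothing moves.
- env.close_job(): hands the job in; it is judged then, once.
Trained networks look in a picture, given as the dict that the camera call returned (one of the last four; its "shot" number tells which), for a name from the list of things; names that differ only in an ending like _2 or _b are one class to them, and where a whole thing is asked for, a point or a joint stands for the part that bears it (a point fixed in the world has none). Each returns a list of dicts, best first, with "score" (0 to 1); they miss things now and then, are a little off and sometimes report something else, mostly with a low value. They report only what shows in the picture. A call takes as long as a camera call. They do not tell look-alikes from the thing itself.
- env.search_frame(picture, thing): "xyz" ([x, y, z] in m, in world coordinates, good to about 4 mm: the middle of the surface that is visible of it).
- env.trace(picture, thing): "mask" (420x560 bool, what is visible of it).
The state is a dict: "clock": time; "joint_positions": joint angles; "qvel": joint speeds; "joint_torque": joint torques, N m; "position": TCP position; "tool_rot": TCP orientation; "force": force on the tool from outside, world axes, zero at the start; "wrist_torque": the same for the moment, N m; "opening": opening from 0.0 (shut) to 1.0 (fully open); "finger_force": force on a finger pad.
Only numpy, scipy, OpenCV 4.12 (cv2) and the standard library are available. Lean on these libraries where they do the work, as an engineer would, in place of code of your own. Each camera call takes 0.05 s, during which the arm holds its last target. There are 200 camera calls.

## Working session

There is one attempt and no reset: what is moved stays moved. The work goes in short steps, each a Python script; the robot and the scene stay as the last script left them, time stands still between calls to the robot, and variables do not carry over. Pictures are saved under pics/ and viewed, at most 10 in all, crops included, and the job is handed in when it is done.

```bash
mkdir -p pics
cat > h.py <<'E'
import numpy as np, cv2
from scipy.spatial.transform import Rotation as R
from workcell import env
def cam(f):
    o=np.array(f["orientation"],float)
    Rm=o if o.shape==(3,3) else (R.from_quat(o).as_matrix() if o.size==4 else R.from_euler('xyz',o,degrees=True).as_matrix())
    K=np.array([[f["fx"],0,f["cx"]],[0,f["fy"],f["cy"]],[0,0,1]])
    return Rm@np.diag([1,-1,-1]),np.array(f["position"]),K,np.array(f["D"],float)
def pix2w(f,uv,z):
    Rm,p,K,D=cam(f)
    n=cv2.undistortPoints(np.array(uv,float).reshape(-1,1,2),K,D).reshape(-1,2)
    d=np.c_[n,np.ones(len(n))]@Rm.T
    return p+d*((z-p[2])/d[:,2])[:,None]
def w2pix(f,P):
    Rm,p,K,D=cam(f)
    q=(np.array(P,float).reshape(-1,3)-p)@Rm
    return cv2.projectPoints(q,np.zeros(3),np.zeros(3),K,D)[0].reshape(-1,2)
E
python3 - <<'E'
from h import *
np.set_printoptions(precision=4,suppress=True)
ims=[]
for n in("top","side"):
    f=env.grab_frame(n); ims.append(f["image"]); print(n,f["position"],f["orientation"],f["fx"],f["D"])
    cv2.imwrite(f"pics/{n}0.png",f["image"])
    for t in ["die","nut_seat","die_rear","nest_home","socket_a_hex","cork_mat","pendant","stone_ring","bench_block","paint_jar","paper_cup","hammer","brush"]:
        try:
            for d in env.search_frame(f,t)[:6]: print(t,round(d["score"],2),np.array(d["xyz"]),w2pix(f,d["xyz"])[0].round())
        except Exception as e: print(t,e)
print(env.read_state())
E
```

```text
top [ 0.2765 -0.0433  1.4263] [ 10.7794   0.0074 -90.5929] 504.6383870207975 [-0.1906  0.      0.      0.      0.    ]
die 0.76 [ 0.5016 -0.0953  0.0227] [300. 231.]
nut_seat 0.67 [ 0.5003 -0.093   0.0288] [300. 231.]
nut_seat 0.65 [0.6324 0.4113 0.0462] [123. 186.]
nut_seat 0.54 [0.4725 0.2781 0.0063] [170. 243.]
nut_seat 0.49 [0.413  0.2307 0.0789] [181. 261.]
die_rear 0.62 [ 0.4986 -0.0899  0.0268] [299. 232.]
nest_home 0.77 [ 0.666  -0.0973  0.0142] [300. 175.]
nest_home 0.59 [ 0.4987 -0.0893  0.0269] [298. 232.]
socket_a_hex 0.3 [ 0.4999 -0.0852  0.0259] [297. 232.]
cork_mat 0.63 [0.5068 0.2319 0.0027] [186. 231.]
pendant 0.46 [0.4757 0.2795 0.005 ] [170. 242.]
paint_jar 0.81 [0.7309 0.0564 0.0543] [246. 150.]
paint_jar 0.4 [ 0.6534 -0.3595  0.0222] [390. 178.]
paint_jar 0.39 [0.4981 0.1972 0.083 ] [193. 230.]
paper_cup 0.83 [0.6294 0.4105 0.0449] [124. 187.]
hammer 0.57 [ 0.4379 -0.477   0.0215] [434. 252.]
hammer 0.56 [0.5974 0.2443 0.0062] [183. 200.]
brush 0.82 [0.3345 0.3848 0.0199] [131. 291.]
side [0.4472 0.8746 0.7026] [  56.3355    0.0578 -174.0359] 408.4669139766826 [-
[... 797 characters left out ...]
5.]
paper_cup 0.7 [0.6215 0.403  0.0546] [213. 353.]
hammer 0.91 [ 0.4658 -0.4735  0.0172] [312. 162.]
hammer 0.22 [0.7312 0.0693 0.0368] [202. 246.]
brush 0.8 [0.3317 0.4001 0.0207] [367. 376.]
{'clock': 1.4, 'joint_positions': array([ 91.5927,  22.0404,   0.4531,  -0.0003, -68.4126, -14.8179]), 'qvel': array([-0.0541, -0.0483, -0.0245,  0.0663,  0.0327, -0.0411]), 'joint_torque': array([ -0.    , -39.0464,  18.7624,   4.2246,   0.0156,  -0.    ]), 'position': array([0.1429, 0.6084, 0.2226]), 'tool_rot': array([-180.    ,    0.0003,  -13.2254]), 'force': array([ 0.1925, -0.431 ,  0.3832]), 'wrist_torque': array([ 0.0152, -0.0138,  0.0019]), 'finger_force': 0.0, 'opening': 1.001261352210829}
```

View pics/top0.png

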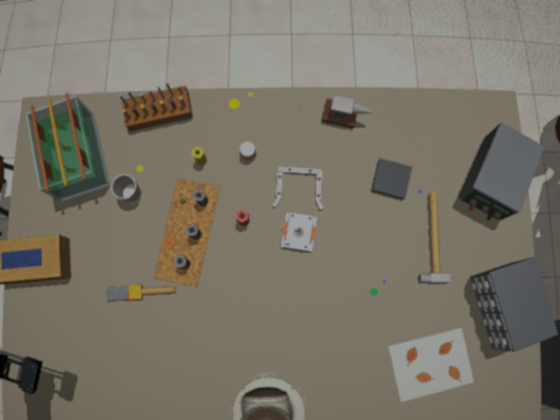

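View pics/side0.png

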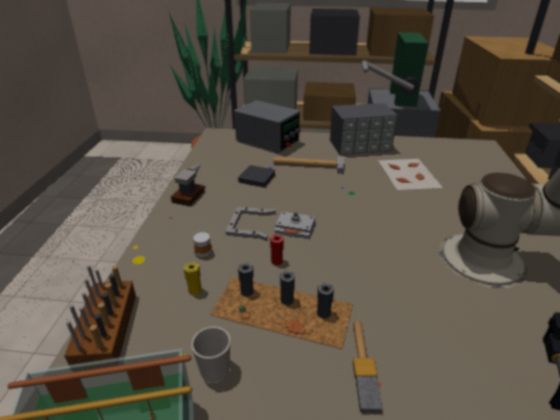

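```bash
cat > fit.py <<'E'
from h import *
from scipy.optimize import minimize
S=4
def box(x0,x1,y0,y1,z0,z1): return np.array([[x,y,z] for x in(x0,x1) for y in(y0,y1) for z in(z0,z1)],float)
def cyl(r,z0,z1,n=24,a0=0): 
    a=a0+np.arange(n)*2*np.pi/n; return np.vstack([np.c_[r*np.cos(a),r*np.sin(a),a*0+z] for z in(z0,z1)])
DIE=[box(-.05,.05,-.045,.045,0,.014),box(-.05,.05,-.034,.034,.014,.025)]
SOCK=[cyl(.016,0,.044),cyl(.032/3**.5,.044,.076,6,np.pi/6)]
def render(f,parts,p,z0,roi):
    x0,y0,w,h=roi; im=np.zeros((h*S,w*S),np.uint8); c,s=np.cos(p[2]),np.sin(p[2])
    for P in parts:
        Q=np.c_[P[:,0]*c-P[:,1]*s+p[0],P[:,0]*s+P[:,1]*c+p[1],P[:,2]+z0]
        q=((w2pix(f,Q)-[x0-.5,y0-.5])*S-.5)
        cv2.fillConvexPoly(im,cv2.convexHull(np.round(q*16).astype(np.int32)),1,shift=4)
    return cv2.resize(im.astype(np.float32),(w,h),interpolation=cv2.INTER_AREA)
def fit(views,parts,p0,z0,step=(.006,.006,.1)):
    """views: list of (frame,mask)"""
    V=[]
    for f,m in views:
        x,y,w,h=cv2.boundingRect(m.astype(np.uint8)); roi=(x-12,y-12,w+24,h+24)
        V.append((f,m[max(0,y-12):y+h+12,max(0,x-12):x+w+12].astype(np.float32),roi))
    def cost(p): return sum(np.abs(render(f,parts,p,z0,r)-m).sum()/m.sum() for f,m,r in V)
    best=None
    for dy in(0,.25,-.25):
        q=np.array(p0,float)+[0,0,dy]
        r=minimize(cost,q,method="Nelder-Mead",options=dict(initial_simplex=np.vstack([q]+[q+np.eye(3)[i]*step[i] for i in range(3)]),xatol=1e-4,fatol=1e-4))
        if best is None or r.fun<best.fun: best=r
    return best.x,best.fun
E
python3 - <<'E'
from fit import *
np.set_printoptions(precision=4,suppress=True)
ft=env.grab_frame("top");fs=env.grab_frame("side")
def pick(f,t,uv):
    for d in env.trace(f,t):
        ys,xs=np.nonzero(d["mask"])
        if np.hypot(xs.mean()-uv[0],ys.mean()-uv[1])<12: return d["mask"]
    print("no",t,uv)
td,sd=pick(ft,"die",(299,232)),pick(fs,"die",(295,223))
for n,v in(("top",[(ft,td)]),("side",[(fs,sd)]),("both",[(ft,td),(fs,sd)])): print("die",n,fit(v,DIE,[.5,-.09,0],0))
# nest (metal frame)
def nestparts():
    L=[box(.05,.062,-.061,.061,0,.014)]
    for s in(1,-1):
        L.append(box(-.025,.05,*sorted((s*.049,s*.061)),0,.014))
    return L
for n,f,uv in(("top",ft,(300,185)),("side",fs,(250,223))):
    m=pick(f,"nest_home",uv)
    if m is not None: 
        ys,xs=np.nonzero(m);print("nest mask",n,m.sum(),xs.min(),xs.max(),ys.min(),ys.max())
# sockets: dark pixels vs cork
def dark(f,uv,r):
    g=f["image"].max(axis=2); m=np.zeros(g.shape,bool); u,v=map(int,uv)
    m[v-r:v+r,u-r:u+r]=(g[v-r:v+r,u-r:u+r]<75)
    n,l,st,c=cv2.connectedComponentsWithStats(m.astype(np.uint8)); 
    k=1+np.argmax(st[1:,4]); return l==k
for ut,us,g in(((200,197),(246,281),(.585,.19)),((193,231),(288,289),(.5,.21)),((181,261),(325,300),(.415,.235))):
    mt,ms=dark(ft,ut,16),dark(fs,us,24)
    dd=[d["mask"] for d in env.trace(fs,"socket_a_hex") if d["mask"][us[1],us[0]]]
    print("sock",mt.sum(),ms.sum(),[d.sum() for d in dd])
    V=[(ft,mt)]+([(fs,dd[0])] if dd else [(fs,ms)])
    print(fit(V[:1],SOCK,[*g,0],.003),fit(V[1:],SOCK,[*g,0],.003),fit(V,SOCK,[*g,0],.003))
im=ft["image"]; a=cv2.resize(im[160:252,262:338],None,fx=6,fy=6,interpolation=cv2.INTER_CUBIC); b=cv2.resize(im[178:288,150:216],None,fx=5,fy=5,interpolation=cv2.INTER_CUBIC)
o=np.zeros((552,800,3),np.uint8);o[:a.shape[0],:a.shape[1]]=a;o[:550,460:460+330]=b;cv2.imwrite("pics/crop.png",np.clip(o*1.5,0,255).astype(np.uint8))
E
```

```text
die top (array([ 0.5017, -0.0896, -0.1596]), np.float64(0.04560810700058937))
die side (array([ 0.5017, -0.0881, -0.1579]), np.float64(0.04189229756593704))
die both (array([ 0.5018, -0.0891, -0.1635]), np.float64(0.09171836078166962))
nest mask top 597 273 321 166 208
nest mask side 705 225 274 207 239
sock 65 442 []
(array([0.5921, 0.1854, 0.1523]), np.float64(1.9317307472229004)) (array([0.5941, 0.1948, 0.0912]), np.float64(0.2179015874862671)) (array([0.5954, 0.1875, 0.0857]), np.float64(2.214621067047119))
sock 56 459 [np.int64(423)]
(array([0.4837, 0.1918, 0.206 ]), np.float64(2.263392925262451)) (array([0.5005, 0.2046, 0.1006]), np.float64(0.11332742124795914)) (array([0.4982, 0.205 , 0.2876]), np.float64(2.4864912033081055))
sock 51 506 []
(array([0.4047, 0.2209, 0.5816]), np.float64(2.558823585510254)) (array([0.4136, 0.2406, 0.0411]), np.float64(0.22319664061069489)) (array([0.4131, 0.2346, 0.3829]), np.float64(2.9519176483154297))
```

View pics/crop.png

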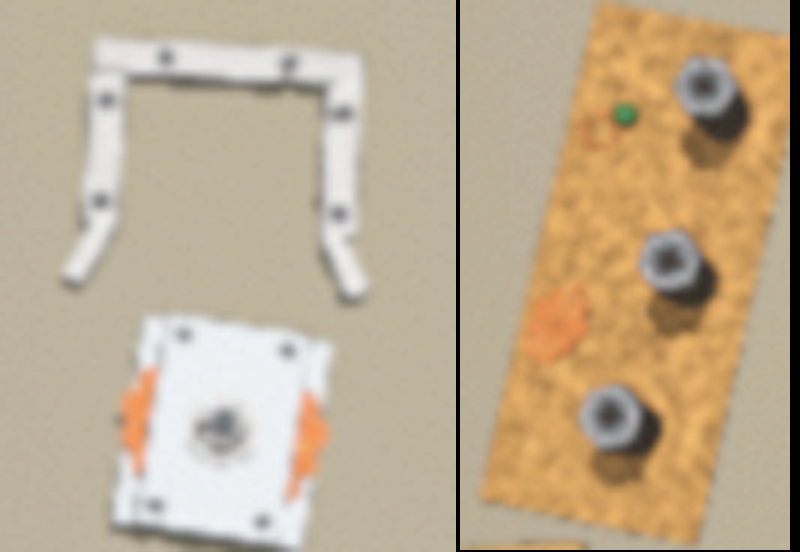

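Run:
```python
from fit import *
np.set_printoptions(precision=4,suppress=True)
ft=env.grab_frame("top");fs=env.grab_frame("side")
def pick(f,t,uv):
    for d in env.trace(f,t):
        ys,xs=np.nonzero(d["mask"])
        if np.hypot(xs.mean()-uv[0],ys.mean()-uv[1])<15: return d["mask"]
T=.012
N=[box(.05,.05+T,-.049-T,.049+T,0,.014)]
for s in(1,-1):
    N.append(box(-.025,.05,*sorted((s*.049,s*(.049+T))),0,.014))
    N.append(np.array([[x,s*y,z] for x,y in((-.025,.049),(-.025,.049+T),(-.055,.061),(-.055,.061+T)) for z in(0,.014)]))
mt,ms=pick(ft,"nest_home",(300,185)),pick(fs,"nest_home",(250,223))
for v in([(ft,mt)],[(fs,ms)],[(ft,mt),(fs,ms)]): print("nest",fit(v,N,[.635,-.09,-.06],0))
# white threshold check
HEX=[cyl(.032/3**.5,.076,.076,6,np.pi/6)]
for ut in((198.8,195.2),(192,230),(180.2,261)):
    u,v=map(round,ut);c=ft["image"][v-9:v+10,u-9:u+10].astype(int)
    m=(np.ptp(c,axis=2)<30)&(c.max(2)>70)
    k=np.zeros((420,560),np.uint8);pt=np.argwhere(m)[:,::-1]+[u-9,v-9]
    n,l,st,_=cv2.connectedComponentsWithStats(m.astype(np.uint8));j=1+np.argmax(st[1:,4]);pt=np.argwhere(l==j)[:,::-1]+[u-9,v-9]
    cv2.fillConvexPoly(k,cv2.convexHull(pt.astype(np.int32)),1)
    w=pix2w(ft,[ut],.079)[0]
    print(w,k.sum(),fit([(ft,k>0)],HEX,[w[0],w[1],0],.003,(.004,.004,.2)))
mat=pick(ft,"cork_mat",(187,231))
r=cv2.minAreaRect(np.argwhere(mat)[:,::-1].astype(np.float32));b=pix2w(ft,cv2.boxPoints(r),.003);print("mat",b[:,:2].round(3).tolist())
```

```text
nest (array([ 0.6282, -0.0909, -0.0737]), np.float64(0.28329741954803467))
nest (array([ 0.6288, -0.0903, -0.0669]), np.float64(0.17921575903892517))
nest (array([ 0.6286, -0.0907, -0.0649]), np.float64(0.4670660197734833))
[0.5953 0.185  0.079 ] 118 (array([ 0.5966,  0.1854, -0.0657]), np.float64(0.10010593384504318))
[0.4983 0.2016 0.079 ] 121 (array([0.4998, 0.203 , 0.0136]), np.float64(0.08161157369613647))
[0.4138 0.2322 0.079 ] 133 (array([0.4133, 0.234 , 0.5389]), np.float64(0.09210526198148727))
mat [[0.375, 0.326], [0.674, 0.267], [0.641, 0.135], [0.346, 0.197]]
```

```bash
cat >> h.py <<'E'
NEST=np.array([.6285,-.0907]); NY=-.067
def nest(x,y=0): c,s=np.cos(NY),np.sin(NY); return NEST+[c*x-s*y,s*x+c*y]
def tonest(p): c,s=np.cos(NY),np.sin(NY); d=np.array(p[:2])-NEST; return np.array([c*d[0]+s*d[1],-s*d[0]+c*d[1]])
def st(msg=""):
    s=env.read_state(); print(msg,round(s["clock"],2),s["position"].round(4),s["tool_rot"].round(1),"F",s["force"].round(1),"op",round(s["opening"],3),"ff",round(s["finger_force"],1)); return s
E
python3 - <<'E'
from h import *
dy=-.162; d=np.array([.5018,-.0891]); ax=np.array([np.cos(dy),np.sin(dy)])
o=[180,0,np.degrees(dy)]; on=[180,0,np.degrees(NY)]
env.gripper_to(.5)
p=d-ax*.085
env.goto([*p,.10],o); st("above")
env.move_straight([*p,.006],rate=.15); st("down")
print("touch",env.move_straight([*(d-ax*.061),.006],rate=.1,force_limit=6)); st("near")
r=env.move_straight([*nest(-.075-.0595),.006],on,rate=.06,force_limit=25); st(f"seg1 {r}")
r=env.move_straight([*nest(-.0595+.006),.006],on,rate=.06,force_limit=22); s=st(f"seg2 {r}"); print(tonest(s["position"]))
E
```

```text
above 5.72 [ 0.4184 -0.0749  0.1001] [-180.    -0.    -9.2] F [ 0.8 -0.  -0. ] op 0.499 ff 0.0
down 6.5 [ 0.4186 -0.0751  0.0064] [-1.8e+02 -1.0e-01 -9.2e+00] F [-0.5 -0.4 -0.6] op 0.499 ff 0.0
touch False
near 6.89 [ 0.442  -0.0792  0.0065] [-1.8e+02 -1.0e-01 -9.3e+00] F [-0.6 -0.3 -0.3] op 0.502 ff 0.0
seg1 False 7.92 [ 0.4953 -0.0816  0.0063] [-1.8e+02 -1.0e-01 -3.8e+00] F [-0.2 -0.  -0.1] op 0.5 ff 0.1
seg2 False 9.43 [ 0.5649 -0.0875  0.0038] [179.9   1.3  -4. ] F [-17.1   3.4   7.4] op 0.498 ff 8.9
[-0.06362742 -0.00107776]
```

Run:
```python
from fit import *
np.set_printoptions(precision=4,suppress=True)
env.move_straight([*nest(-.09),.006],rate=.15)
env.move_straight([*nest(-.12),.20],rate=.3)
env.goto([.5,.13,.22],[180,0,-12]); st()
ft=env.grab_frame("top");fs=env.grab_frame("side")
for f in(ft,fs):
    ds=env.trace(f,"die")
    if ds: 
        m=ds[0]["mask"]; print(ds[0]["score"],m.sum(),fit([(f,m)],DIE,[.628,-.09,-.06],0))
    for d in env.search_frame(f,"nut_seat")[:2]: print(d["score"],np.array(d["xyz"]))
a=cv2.resize(ft["image"][155:225,255:345],(540,420),interpolation=cv2.INTER_CUBIC);b=cv2.resize(fs["image"][190:260,215:265+50],(600,420),interpolation=cv2.INTER_CUBIC)[:,:260]
cv2.imwrite("pics/home.png",np.clip(1.4*np.hstack([a,b]).astype(float),0,255).astype(np.uint8))
```

```text
11.49 [0.4996 0.1294 0.2186] [179.9   0.1 -12. ] F [-0.4 -0.4  0.1] op 0.497 ff 0.0
0.85 1172 (array([ 0.6259, -0.092 , -0.0652]), np.float64(0.060473550111055374))
0.84 [ 0.6257 -0.0912  0.0267]
0.58 [ 0.6213 -0.073   0.0281]
```

View pics/home.png

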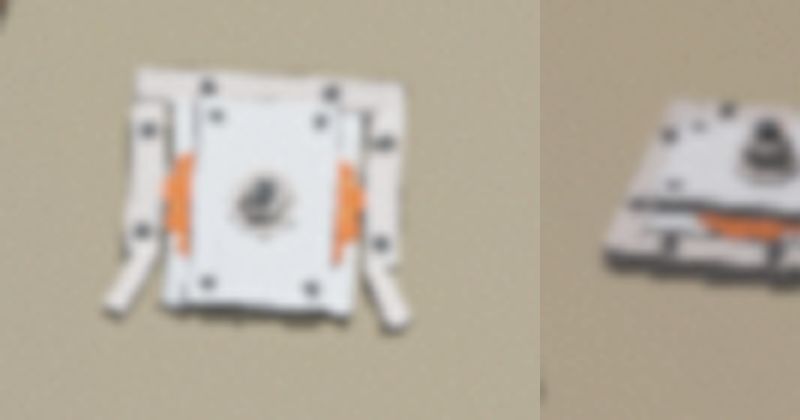

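The top view shows the die home, with its front edge on the stop (crop about y=95) and the nut at crop (265,200). These could be taken for the wanted sockets:
- Black sockets at top-view pixels (199,195), (192,230) and (180,261). By the description, these are the ones.
- Red look-alike at (243,217). Not meant.
- Yellow look-alike at (198,153). Not meant.
- Dark tools in the rack at (157,107).

I'll start with the black socket at (199,195).

```bash
cat >> h.py <<'E'
NUT=np.array([.6253,-.0915]); FY=np.degrees(NY)-30
def pick(xy,yaw,pre=60,force=35):
    """squeeze once at yaw+pre to centre, then grip at yaw"""
    env.gripper_to(.62)
    env.goto([*xy,.125],[180,0,yaw+pre]); env.move_straight([*xy,.044],rate=.25,force_limit=10); 
    if pre:
        env.gripper_to(.0,5); st("sq1"); env.gripper_to(.5)
        env.move_straight([*xy,.044],[180,0,yaw],rate=.08)
    env.gripper_to(.0,force); s=st("grip")
    env.move_straight([*xy,.12],rate=.3); return st("lift")
def descend(dx=0,dy=0):
    p=nest(*(tonest(NUT)+[dx,dy]))
    env.goto([*p,.112],[180,0,FY])
    r=env.move_straight([*p,.0665],rate=.06,force_limit=8); s=st(f"desc {r}"); return s
E
python3 - <<'E'
from h import *
try:
    pick(np.array([.596,.187]),FY)
    s=descend(); print(tonest(s["position"])-tonest(NUT))
except env.Unreachable as e: print("unreach",e); st()
E
```

```text
sq1 14.01 [0.5966 0.1871 0.045 ] [ 1.80e+02 -1.00e-01  2.62e+01] F [-0.3 -0.4  4.2] op 0.366 ff 5.0
grip 16.15 [0.596 0.187 0.044] [-180.    -0.   -33.8] F [0.3 0.5 0.8] op 0.366 ff 35.0
lift 16.55 [0.596  0.1873 0.121 ] [-179.9   -0.   -33.9] F [-0.7 -0.5 -2.9] op 0.365 ff 35.0
desc True 18.32 [ 0.625  -0.0914  0.0683] [ 1.799e+02  1.000e-01 -3.380e+01] F [0.1 0.6 2.5] op 0.363 ff 35.0
[-3.37825899e-04  6.35284071e-05]
```

Run:
```python
from fit import *
env.dwell(.3); s=st()
fs=env.grab_frame("side"); ft=env.grab_frame("top")
print([ (round(d["score"],2),np.array(d["xyz"]).round(3)) for d in env.search_frame(fs,"socket_a_hex")])
im=fs["image"].copy()
p=w2pix(fs,[[*NUT,.0275],[*NUT,.0715],[*NUT,.0875],[*NUT,.1035]]);print(p.round(1))
x,y=p[1].astype(int); c=lambda i,u,v,w,h,k:cv2.resize(i[v:v+h,u:u+w],None,fx=k,fy=k,interpolation=cv2.INTER_CUBIC)
o=np.hstack([c(im,x-35,y-45,70,90,6),c(ft["image"],140,155,63,90,6)]);o=np.clip(o*1.5,0,255).astype(np.uint8)
for q in p: cv2.circle(o,tuple(((q-[x-35,y-45]+.5)*6).astype(int)),2,(0,0,255),-1)
cv2.imwrite("pics/seat.png",o)
```

```text
18.62 [ 0.6249 -0.0914  0.0682] [ 1.799e+02  1.000e-01 -3.380e+01] F [ 1.  -0.2  5.6] op 0.363 ff 35.0
[(0.95, array([0.503, 0.22 , 0.055])), (0.72, array([0.536, 0.08 , 0.052])), (0.61, array([0.59 , 0.248, 0.004])), (0.26, array([0.419, 0.25 , 0.059]))]
[[252.6 216. ]
 [252.  203.3]
 [251.8 198.5]
 [251.6 193.7]]
```

View pics/seat.png

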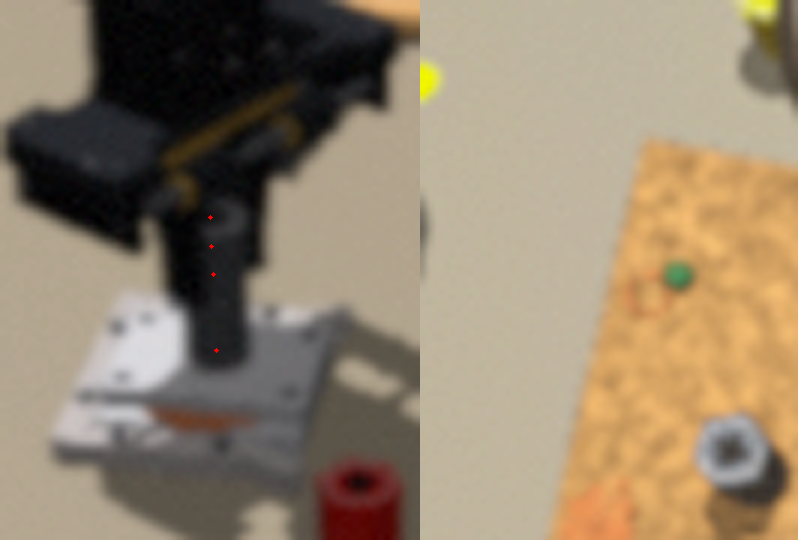

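The side view shows the socket upright on the die. Its rim is on the washer (crop about (217,365)), no nut shows below it, and its top is at the predicted seated height (217,217). The stop height agrees: TCP z was 0.0682 m, against 0.0685 m expected when seated. I'm handing in the job.

```bash
python3 -c "
from h import *
st(); print(env.close_job())"
```

```text
18.77 [ 0.6249 -0.0914  0.0682] [ 1.799e+02  1.000e-01 -3.380e+01] F [0.7 0.1 5.4] op 0.363 ff 35.0
the job is handed in; nothing more can be done
None
```

I handed the job in at 18.8 s: the die is home against the stop, and the first socket I tried fits, standing upright and fully down over the nut, still gripped at 35 N; the other two were not touched, and the hand-in gave no verdict.

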